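# Kit the clean carburettor castings with their new gaskets

## Robot

A 6-joint arm with a two-finger parallel gripper is mounted at the origin on the work surface. World frame = base frame: x ahead of the robot, y to its left, z up, the work surface at z = 0. Lengths are in m, angles in rad, forces in N, time in s.
With the tool pointing down it reaches from about 0.275 to 1 m from the base axis. Payload 8.4 kg.
Tool frame: the origin (TCP) lies on the centre line of the jaws, within the pads' length; the fingertips stand 17 mm ahead of it and the grasp point (between the pads) lies 2 mm behind it (bot.tcp_to_tips is the z of the fingertips in the tool frame, in m); z points along the fingers, y is the line along which they close (so a half turn about z gives the same grasp; the last joint's range is limited). The gripper opens to 85 mm and grips with 20 to 120 N. Pads are 22 mm wide; open, the fingers measure 114 mm over their backs; the gripper's body (76 mm by 85 mm) begins 54 mm behind the grasp point. The pads swing forward as they close: fully open they stand 13 mm farther back than shut.
Start: joints at [-1.135, 0.353, 1.633, -0, 1.155, -0.002], TCP at [0.265, -0.566, 0.248] pointing down, gripper open.
Joint ranges: [-2.63, 2.63], [-0.92, 2.1], [0.06, 2.66], [-1.3, 4.44], [0, 2.69], [-3.02, 3.02]. Speed limits (rad/s): [2.22, 2.22, 2.79, 3.14, 3.14, 3.14].

## Interface

Orientations are given as a unit quaternion [x, y, z, w].
In Python, from workcell import bot, hand, kinematics, get_obs, vision, hand_in gives the robot as it stands. The module is installed in compiled form; this text tells all that it offers. Calls block until the motion is done:
- bot.reach(position, orientation): joint-space move of the TCP to a pose.
- bot.servo_line(position, ori=None, velocity=0.15): straight line of the TCP; ori=None keeps the orientation; velocity is the mean speed in m/s.
- bot.goto_joints(angles): joint-space move.
- hand.move_gripper(opening, strength=None): finger opening in m; strength is the grip in N (None keeps the last); returns when the fingers have stopped.
- bot.dwell(seconds).
- kinematics.solve_ik(position, orientation): joint angles nearest the present ones, or None.
- get_obs(): the state.
- vision.read_camera(name): name is "side" or "top"; returns a dict with "frame" (480x640x3 uint8, red, green, blue), "intrinsics" (3x3 intrinsics, pixels), "view" (4x4, takes a point from world to camera coordinates). Camera axes: x right, y down, z forward; pixel columns grow to the right and rows downward; lengths in m; the calibration is good to about 2 mm. A picture is of the moment at which its call begins. There is no depth.
A pose or a line that the arm cannot do raises bot.IKError and nothing moves.
- hand_in(): hands the job in; it is judged then, once.
The state is a dict: "time_s": time; "joint_pos": joint angles; "joint_vel": joint speeds; "joint_efforts": joint torques, N m; "position": TCP position; "orientation": TCP orientation; "wrist_force": force on the tool from outside, world axes, zero at the start; "ft_torque": the same for the moment, N m; "gripper_width": finger opening in m; "grip_force": force on a finger pad.
Only numpy, scipy, OpenCV 4.12 (cv2) and the standard library are available. Lean on these libraries where they do the work, as an engineer would, in place of code of your own. Each camera call takes 0.05 s, during which the arm holds its last target. There are 200 camera calls.

## Task

Get the carburettor ready for reassembly: put each of the four clean grey castings into the caddy, in the bin that holds the new gasket of the same outline as its flange, standing upright on its flange and centred over the gasket. Set them down, do not drop them. Leave the two rusty castings where they stand.

Things in the scene. Friction and masses are not known exactly. Their poses are not given: they have to be found in the camera images.
- bowl: Clean grey float bowl, upside down: round flange 62 mm across, 6 mm thick at the bottom; above it a round body 45 mm across from 10 to 50 mm height, a small brass plug on top; 64 mm high in all, 0.2 kg. Hold it by the body, any way round. Origin: centre of the flange's underside, z up; starts standing on its flange.
- stub: Clean grey inlet stub: lozenge-shaped two-bolt flange 74 x 46 mm, longer along its x, 7 mm thick; above it an upright open pipe 34 mm across from 12 to 49 mm height with a bead 37 mm across at the top; 58 mm high, 0.18 kg. Hold it by the pipe, any way round. Origin: centre of the flange's underside, z up; starts standing on its flange.
- cover: Clean grey pump cover: three-cornered flange, its three bolt ears reach 37 mm from the centre (one along +x), 7 mm thick; above it a domed body 40 mm across from 12 to 50 mm height, a thin brass nipple on top; 64 mm high, 0.18 kg. Hold it by the body, any way round. Origin: centre of the flange's underside, z up; starts standing on its flange.
- throttle: Clean grey throttle barrel: square flange 56 x 56 mm along its x and y, 7 mm thick; above it an open barrel 42 mm across, 58 mm high, brass disc inside. A spindle at 43 mm height sticks out along its x, to 29 mm at -x and 31 mm at +x: hold the barrel across its y. 0.24 kg. Origin: centre of the flange's underside, z up; starts standing on its flange.
- rusty_bowl: Rust-brown old float bowl, same shape and size as the clean one (round flange, 64 mm high). Does not belong in the caddy. Origin: centre of the flange's underside, z up; starts standing on its flange.
- rusty_stub: Rust-brown old inlet stub, same shape and size as the clean one (lozenge flange, 58 mm high). Does not belong in the caddy. Origin: centre of the flange's underside, z up; starts standing on its flange.
- bin_round: Blue bin 104 x 104 x 28 mm, walls and floor 4 mm (96 x 96 inside), one of four set 2 by 2 in a low red caddy, 107 mm between centres; for the float bowl. Immovable. Floor inside 7 mm, rim 31 mm above the bench. Origin: centre of its underside; x, y along its sides, z up. On its floor, centred, lies a tan ring gasket 62 mm across.
- bin_diamond: Blue bin 104 x 104 x 28 mm, walls and floor 4 mm (96 x 96 inside), one of four set 2 by 2 in a low red caddy, 107 mm between centres; for the inlet stub. Immovable. Floor inside 7 mm, rim 31 mm above the bench. Origin: centre of its underside; x, y along its sides, z up. On its floor, centred, lies a tan lozenge gasket 74 x 46 mm, long along x.
- bin_triangle: Blue bin 104 x 104 x 28 mm, walls and floor 4 mm (96 x 96 inside), one of four set 2 by 2 in a low red caddy, 107 mm between centres; for the pump cover. Immovable. Floor inside 7 mm, rim 31 mm above the bench. Origin: centre of its underside; x, y along its sides, z up. On its floor, centred, lies a tan three-eared gasket, one ear along +x.
- bin_square: Blue bin 104 x 104 x 28 mm, walls and floor 4 mm (96 x 96 inside), one of four set 2 by 2 in a low red caddy, 107 mm between centres; for the throttle barrel. Immovable. Floor inside 7 mm, rim 31 mm above the bench. Origin: centre of its underside; x, y along its sides, z up. On its floor, centred, lies a tan square gasket 56 x 56 mm.
There are look-alikes about, which are no part of the job. Leave any yellow look-alike of the bin_diamond alone.

How it is judged:
By the outcome, as a careful person would: the job done as asked, in the order asked, and still so for the second after the job is handed in, with the robot touching nothing.
It also fails if it takes over 99 s, if anything falls off the work surface, if the arm or the gripper's body presses on something with over 40 N, if the wrist force passes 120 N, or if a joint passes its speed limit or range.

## Working session

There is one attempt and no reset: what is moved stays moved. The work goes in short steps, each a Python script; the robot and the scene stay as the last script left them, time stands still between calls to the robot, and variables do not carry over. Pictures are saved under pics/ and viewed, at most 14 in all, crops included, and the job is handed in when it is done.

```bash
mkdir -p pics
python3 - <<'E'
from workcell import bot, hand, kinematics, get_obs, vision
import cv2, numpy as np
for n in("top","side"):
    c=vision.read_camera(n); cv2.imwrite(f"pics/{n}0.png",c["frame"][:,:,::-1]); np.savez(f"{n}0.npz",**c)
    print(n,c["intrinsics"].round(1).tolist(),c["view"].round(4).tolist())
o=get_obs();print(o["time_s"],o["orientation"],o["gripper_width"],bot.tcp_to_tips)
E
```

```text
top [[459.5, 0.0, 324.1], [0.0, 459.5, 241.1], [0.0, 0.0, 1.0]] [[0.0231, -0.9995, -0.0214, 0.0185], [-0.9955, -0.0211, -0.0919, 0.4644], [0.0914, 0.0234, -0.9955, 1.0254], [0.0, 0.0, 0.0, 1.0]]
side [[445.8, 0.0, 317.0], [0.0, 445.8, 232.7], [0.0, 0.0, 1.0]] [[-0.8513, -0.5244, -0.0153, 0.3784], [-0.3751, 0.6288, -0.6811, 0.1929], [0.3669, -0.5741, -0.732, 0.9724], [0.0, 0.0, 0.0, 1.0]]
0.1 [ 9.76133756e-01  2.17169301e-01 -1.39598592e-04 -6.04208914e-04] 0.08584812038082607 0.017
```

View pics/top0.png

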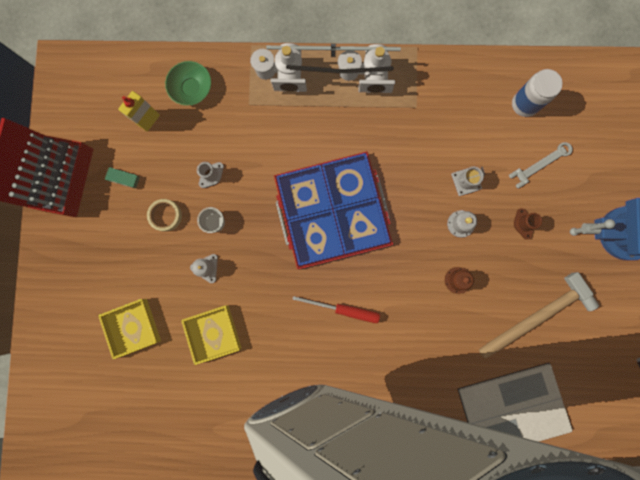

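View pics/side0.png

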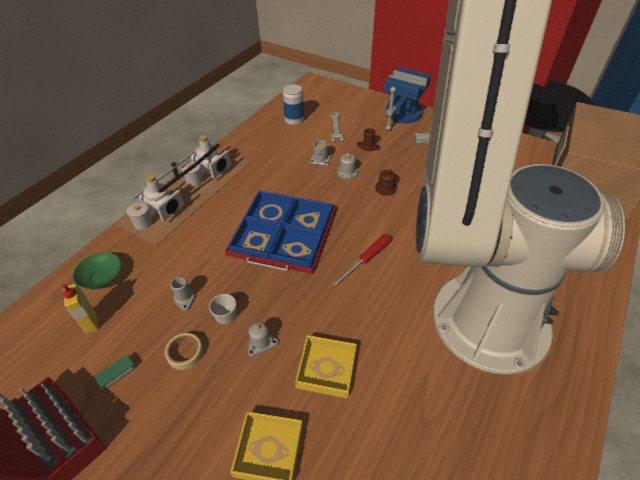

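The top view shows these objects:
- **Caddy bins:** square (305,193), round (349,182), diamond (316,238), triangle (362,227). The two yellow trays are at (132,328) and (213,333) and stay alone.
- **Clean castings:** stub (209,173), cover (205,267), throttle (467,180), bowl (462,223).
- **Other:** a plain cup at (210,220) that has no flange, and rusty castings at (527,222) and (460,280).

I'll confirm with an enlarged crop.

Run:
```python
import cv2, numpy as np
t=cv2.imread("pics/top0.png"); s=cv2.imread("pics/side0.png")
r=lambda i,x,y,w,h,W,H:cv2.resize(i[y:y+h,x:x+w],(W,H),interpolation=cv2.INTER_CUBIC)
a=np.hstack([r(t,165,150,80,150,320,600),r(t,435,150,120,150,480,600)]); cv2.imwrite("pics/crop1.png",a)
b=np.hstack([r(s,160,265,130,100,390,300),r(s,300,120,130,100,390,300)])
c=r(t,265,145,130,130,300,300);c=np.hstack([c,np.zeros((300,480,3),np.uint8)]);cv2.imwrite("pics/crop2.png",np.vstack([b,c]))
```

```text
(no output)
```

View pics/crop1.png

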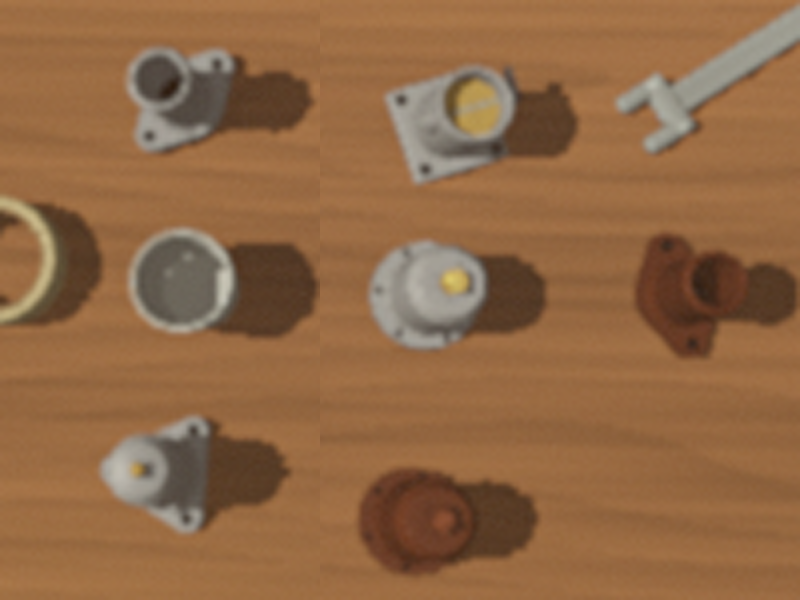

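View pics/crop2.png

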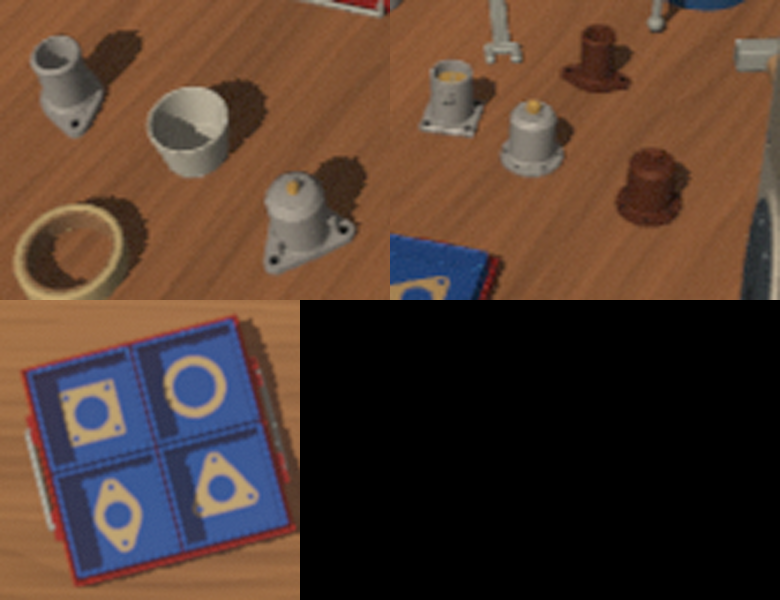

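Both crops confirm the picks. The clean stub has a lozenge flange, the cover has three ears, and the throttle is square with its spindle to the upper right. The bowl has a round flange and a brass plug. The cup has no flange, so it is a decoy. The four gaskets lie in the blue caddy. Next I'll measure poses.

```bash
cat > vis.py <<'E'
import cv2, numpy as np
R=0.0005; X0,Y0,X1,Y1=0.2,-0.5,0.9,0.5   # rectified raster: row=x, col=y
def H(c,z):   # plane(col,row)->pixel
    P=c["intrinsics"]@c["view"][:3]
    A=np.array([[0,R,X0],[R,0,Y0],[0,0,z],[0,0,1]])
    return P@A
def rect(c,img,z):
    return cv2.warpPerspective(img,H(c,z),(int((Y1-Y0)/R),int((X1-X0)/R)),flags=cv2.INTER_LINEAR|cv2.WARP_INVERSE_MAP)
def w(p): return np.array([X0+R*p[1],Y0+R*p[0]])
def proj(c,p):
    q=c["intrinsics"]@(c["view"]@np.r_[p,1])[:3]; return q[:2]/q[2]
def ray(c,uv,z):
    M=c["view"]; o=-M[:3,:3].T@M[:3,3]; d=M[:3,:3].T@np.linalg.solve(c["intrinsics"],np.r_[uv,1])
    return (o+d*(z-o[2])/d[2])[:2]
def grey(f):
    h=cv2.cvtColor(f,cv2.COLOR_RGB2HSV); 
    return ((h[...,1]<65)&(h[...,2]>70)).astype(np.uint8)*255
def hs(f): return cv2.cvtColor(f,cv2.COLOR_RGB2HSV)
E
python3 - <<'E'
from vis import *
T=dict(np.load("top0.npz"));S=dict(np.load("side0.npz"))
for c in(T,S):
    M=c["view"];print("cam",(-M[:3,:3].T@M[:3,3]).round(3))
tp={"stub":(209,173),"cover":(205,267),"throttle":(467,180),"bowl":(462,223)}
gt=[rect(T,grey(T["frame"]),.006),rect(S,grey(S["frame"]),.006)]
both=cv2.bitwise_and(*[cv2.morphologyEx(np.uint8(g>127)*255,cv2.MORPH_CLOSE,np.ones((9,9))) for g in gt])
rgb=[rect(c,c["frame"],.006) for c in(T,S)]
tiles=[]
cs,_=cv2.findContours(both,cv2.RETR_EXTERNAL,cv2.CHAIN_APPROX_NONE)
for n,p in tp.items():
    xy=ray(T,p,.03); q=(xy[::-1]-[Y0,X0])/R
    c=max((k for k in cs if np.hypot(*(k[:,0].mean(0)-q))<80),key=cv2.contourArea)
    r=cv2.minAreaRect(c); cc,rad=cv2.minEnclosingCircle(c)
    m=cv2.moments(cv2.convexHull(c)); 
    print(n,"rect",w(r[0]).round(4),np.array(r[1])*R*1e3,r[2],"circ",w(cc).round(4),round(rad*R*1e3,1),"hull",w((m['m10']/m['m00'],m['m01']/m['m00'])).round(4))
    if n=="cover": a,tri=cv2.minEnclosingTriangle(c); print([w(v[0]).round(4).tolist() for v in tri])
    o=[]
    x,y=int(q[0]),int(q[1])
    for g in rgb:
        g=g.copy(); cv2.drawContours(g,[c],-1,(255,0,0),1); o.append(g[y-100:y+100,x-100:x+100])
    tiles.append(np.vstack(o))
cv2.imwrite("pics/foot.png",np.hstack(tiles)[:,:,::-1])
# gaskets & caddy
h=hs(rect(T,T["frame"],.008)); tan=cv2.inRange(h,(8,40,130),(28,200,255)); blue=cv2.inRange(h,(100,110,30),(130,255,255))
bc=max(cv2.findContours(blue,0,2)[0],key=cv2.contourArea); print("blue",w(cv2.minAreaRect(bc)[0]),np.array(cv2.minAreaRect(bc)[1])*R,cv2.minAreaRect(bc)[2])
hull=cv2.fillPoly(np.zeros_like(tan),[cv2.convexHull(bc)],255); hull=cv2.erode(hull,np.ones((25,25)))
for k in cv2.findContours(tan&hull,0,1)[0]:
    if cv2.contourArea(k)*R*R<5e-4: continue
    m=cv2.moments(k);r=cv2.minAreaRect(k);cc,rad=cv2.minEnclosingCircle(k)
    print("gasket",w((m['m10']/m['m00'],m['m01']/m['m00'])).round(4),"rect",w(r[0]).round(4),np.array(r[1])*R*1e3,r[2],"circ",w(cc).round(4),round(rad*R*1e3,1))
E
```

```text
cam [0.368 0.004 1.064]
cam [0.038 0.635 0.849]
stub rect [0.618 0.302] [44.33559418 70.44657898] 19.515872955322266 circ [0.6162 0.2992] 37.6 hull [0.6183 0.3011]
cover rect [0.392  0.3004] [59.81037521 65.15472412] 64.1336441040039 circ [0.3989 0.3025] 37.0 hull [0.3981 0.3021]
[[0.3571000099182129, 0.2797999978065491], [0.43689998984336853, 0.27639999985694885], [0.4000999927520752, 0.3522000014781952]]
throttle rect [ 0.6166 -0.3048] [55.89358139 74.09993744] 72.1496810913086 circ [ 0.6151 -0.3032] 42.0 hull [ 0.6166 -0.3013]
bowl rect [ 0.5155 -0.2851] [59.45552444 66.47319031] 35.417057037353516 circ [ 0.5146 -0.2877] 35.4 hull [ 0.5148 -0.2862]
blue [0.54146069 0.011577  ] [0.21499222 0.21519557] 74.26799011230469
gasket [ 0.6047 -0.0254] rect [ 0.6048 -0.0255] [60.82104492 60.15022659] 63.43495178222656 circ [ 0.6048 -0.0251] 31.2
gasket [0.5748 0.0773] rect [0.5755 0.0778] [55.87117386 55.56302261] 74.35775756835938 circ [0.5753 0.0773] 37.5
gasket [ 0.5023 -0.0552] rect [ 0.5085 -0.0545] [59.04930878 59.52684021] 72.75853729248047 circ [ 0.5026 -0.0549] 35.3
gasket [0.4724 0.0487] rect [0.4726 0.0489] [65.76093292 44.90127945] 45.0 circ [0.472  0.0497] 36.3
```

View pics/foot.png

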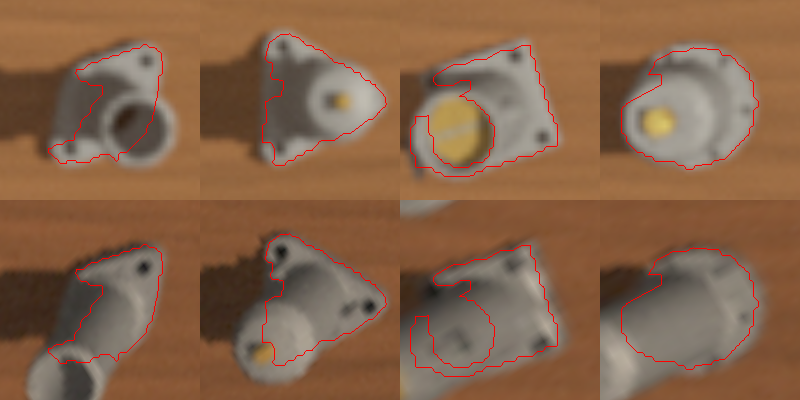

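The rectified tiles (0.5 mm/px, rows = x, columns = y) show these features, in tile coordinates:
- **Stub:** holes at (147,60) and (70,148).
- **Cover:** holes at (283,47) and (281,150), with the third ear towards +y.
- **Throttle:** corner holes at (515,57) and (541,137), with the spindle along (-80,26).
- **Bowl:** flange circle centre at about (695,107).

The side view is shifted by about 3 mm in x. I'll measure that offset on the gaskets.

Run:
```python
from vis import *
T=dict(np.load("top0.npz"));S=dict(np.load("side0.npz"))
for c in (T,S):
    h=hs(rect(c,c["frame"],.008)); tan=cv2.inRange(h,(8,40,110),(28,200,255))
    for g in [(.6047,-.0255),(.5755,.0775),(.5017,-.0547),(.4725,.0483)]:
        x,y=int((g[1]-Y0)/R),int((g[0]-X0)/R)
        m=np.zeros_like(tan);cv2.circle(m,(x,y),85,255,-1)
        k=max(cv2.findContours(tan&m,0,1)[0],key=cv2.contourArea);M=cv2.moments(k)
        print((w((M['m10']/M['m00'],M['m01']/M['m00']))-g).round(4),cv2.contourArea(k)*R*R)
tp={"stub":(209,173,108.5,104),"cover":(205,267,111.7,98.5),"throttle":(467,180,88,110),"bowl":(462,223,95,107.5)}
for n,p in tp.items():
    q=((ray(T,p[:2],.03)[::-1]-[Y0,X0])/R).astype(int)
    print(n,w(q+np.array(p[2:])-100).round(4))
```

```text
[-0.0001  0.0004] 0.002916
[-0.0008  0.0002] 0.00291325
[ 0.0005 -0.0003] 0.00231425
[-0.0001  0.0004] 0.00215925
[ 0.0032 -0.0003] 0.00284175
[ 0.0029 -0.0001] 0.002777625
[0.0031 0.0001] 0.002229375
[0.0026 0.0006] 0.0022141250000000004
stub [0.617  0.3012]
cover [0.3978 0.3024]
throttle [ 0.614 -0.299]
bowl [ 0.5143 -0.284 ]
```

```bash
cat > act.py <<'E'
from workcell import bot, hand, get_obs
import numpy as np
OFF=np.array([.0015,0])   # mean of the two cameras
Q=lambda d:[np.cos(np.radians(d)/2),np.sin(np.radians(d)/2),0,0]
BIN={"bowl":(.6047,-.0255),"throttle":(.5755,.0775),"cover":(.5017,-.0547),"stub":(.4725,.0483)}
HI=.19
def go(xy,z,t,fast=None):
    p=[*xy,z]
    bot.servo_line(p,Q(t),velocity=fast) if fast else bot.reach(p,Q(t))
def pick(xy,t,h,grip=40):
    xy=np.array(xy)+OFF
    hand.move_gripper(.068); go(xy,HI,t); go(xy,h,t,.12)
    hand.move_gripper(.02,grip); print("width",get_obs()["gripper_width"],"grip",get_obs()["grip_force"])
    go(xy,HI,t,.15)
    print("width",get_obs()["gripper_width"])
def place(n,t,h,d=(0,0)):
    xy=np.array(BIN[n])+OFF+d
    go(xy,HI,t); go(xy,h+.014,t,.12); bot.dwell(.2); f0=get_obs()["wrist_force"][2]
    for k in range(16):
        z=h+.0115-k*.0005; go(xy,z,t,.02); f=get_obs()["wrist_force"][2]-f0
        if f>3: break
    print("contact z-h",round(z-h,4),"dF",round(f,2)); w=get_obs()["gripper_width"]
    hand.move_gripper(w+.014); go(xy,HI,t,.12)
    print("t",get_obs()["time_s"])
E
python3 - <<'E'
from act import *
pick((.5143,-.284),0,.041); place("bowl",0,.041)
bot.goto_joints([-1.135,.353,1.633,0,1.155,0]); print(get_obs()["time_s"])
from workcell import vision; from vis import *
o=[]
for n in("top","side"):
    c=vision.read_camera(n); np.savez(n+"1.npz",**c); o.append(rect(c,c["frame"],.014)[480:920,700:1200])
cv2.imwrite("pics/p1.png",cv2.resize(np.hstack(o),(800,352))[:,:,::-1])
E
```

```text
width 0.043573326722330497 grip 40.625817307736725
width 0.043552820582471445
contact z-h 0.0075 dF 7.05
t 11.1583
13.45
```

View pics/p1.png

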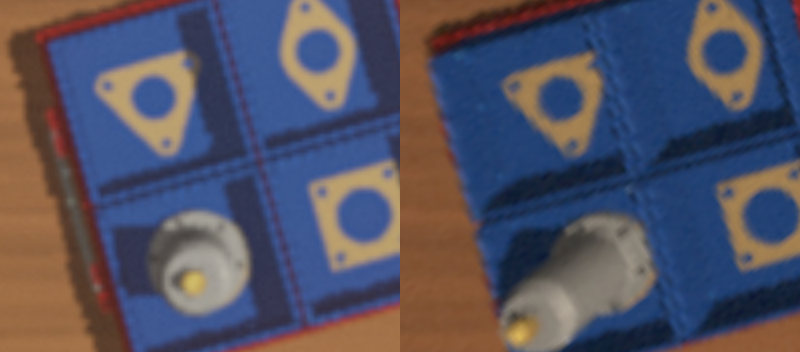

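The bowl stands upright in the round bin, with its flange about (200,260) in the left tile. I'll check centring numerically with a circle fit on the free flange rim.

Run:
```python
from vis import *
from scipy.optimize import least_squares
for n,g,a0,a1 in(("top1",(.6047,-.0255),0,180),("side1",(.6077,-.0255),-20,160),("top0",(.5143,-.284),0,180),("side0",(.5173,-.284),-20,160)):
    c=dict(np.load(n+".npz")); z=.014 if n[-1]=="1" else .006
    h=hs(rect(c,c["frame"],z)); m=((h[...,1]<75)&(h[...,2]>90)).astype(np.uint8)*255
    q=np.array([(g[1]-Y0)/R,(g[0]-X0)/R]); mm=np.zeros_like(m);cv2.circle(mm,tuple(q.astype(int)),75,255,-1)
    k=max(cv2.findContours(m&mm,0,1)[0],key=cv2.contourArea)[:,0]
    d=np.array([w(p) for p in k])-g; ang=np.degrees(np.arctan2(d[:,1],-d[:,0])) # 0=-x, 90=+y
    e=d[(ang>a0)&(ang<a1-50)]
    for rad in(None,.031):
        f=(lambda v:np.hypot(e[:,0]-v[0],e[:,1]-v[1])-rad) if rad else (lambda v:np.hypot(e[:,0]-v[0],e[:,1]-v[1])-v[2])
        s=least_squares(f,[0,0,.031],loss="soft_l1",f_scale=.0005); print(n,"centre-ref mm",(s.x*1e3).round(2),"n",len(e),"rms",round(1e3*np.std(f(s.x)),2))
```

```text
top1 centre-ref mm [-0.52 -0.32 32.6 ] n 149 rms 3.61
top1 centre-ref mm [-1.39  1.47 31.  ] n 149 rms 3.48
side1 centre-ref mm [-9.36 10.61 23.85] n 200 rms 4.81
side1 centre-ref mm [-2.51  5.15 31.  ] n 200 rms 5.72
top0 centre-ref mm [-1.56 -0.36 30.82] n 128 rms 0.21
top0 centre-ref mm [-1.48 -0.55 31.  ] n 128 rms 0.21
side0 centre-ref mm [-4.28  5.63 27.82] n 165 rms 3.87
side0 centre-ref mm [-1.57  2.82 31.  ] n 165 rms 4.43
```

The bowl sits within about 1.5 mm, so I'll carry on with the other three.

Run:
```python
from act import *
pick((.617,.3012),86,.032); place("stub",143,.032)
pick((.3978,.3024),157,.041); place("cover",84,.041)
pick((.614,-.299),108,.041); place("throttle",15.8,.041)
bot.goto_joints([-1.135,.353,1.633,0,1.155,0]); print(get_obs()["time_s"])
from workcell import vision; from vis import *
o=[]
for n in("top","side"):
    c=vision.read_camera(n); np.savez(n+"2.npz",**c); o.append(rect(c,c["frame"],.014)[440:960,700:1360])
cv2.imwrite("pics/p2.png",cv2.resize(np.hstack(o),None,fx=.6,fy=.6)[:,:,::-1])
cv2.imwrite("pics/p3.png",o[0][:,:,::-1])
cv2.imwrite("pics/top2.png",np.load("top2.npz")["frame"][:,:,::-1])
```

```text
width 0.032813999894446604 grip 39.594607029575855
width 0.032820633855037355
contact z-h 0.0075 dF 3.25
t 26.9
width 0.03833747012516007 grip 39.565419531427324
width 0.03888333612404928
contact z-h 0.0075 dF 6.22
t 37.9333
width 0.04157275630296426 grip 40.20753353834152
width 0.04150168486397959
contact z-h 0.0075 dF 8.04
t 49.4333
51.975
```

View pics/p2.png

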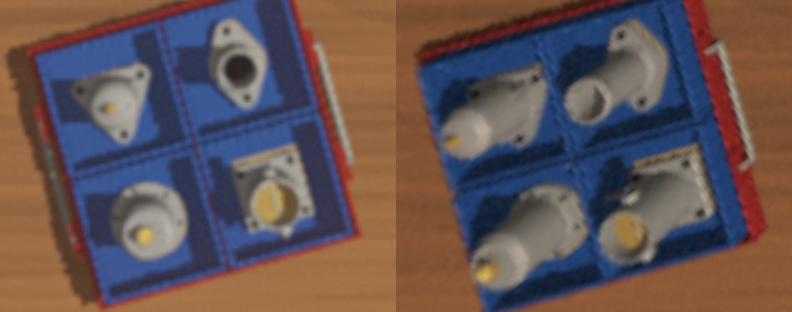

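View pics/p3.png

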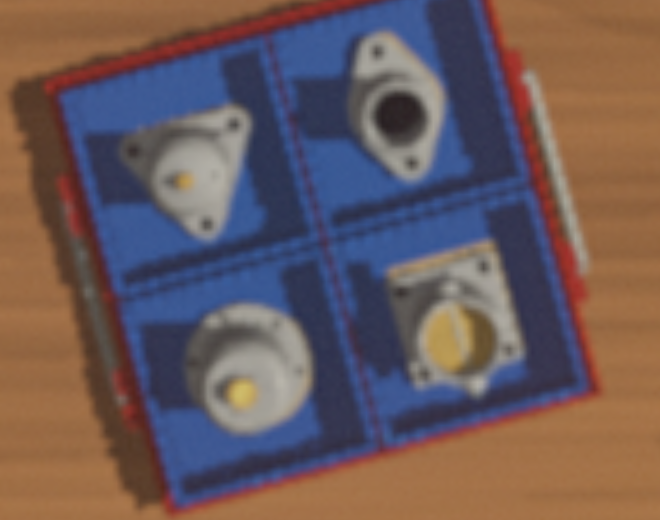

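View pics/top2.png

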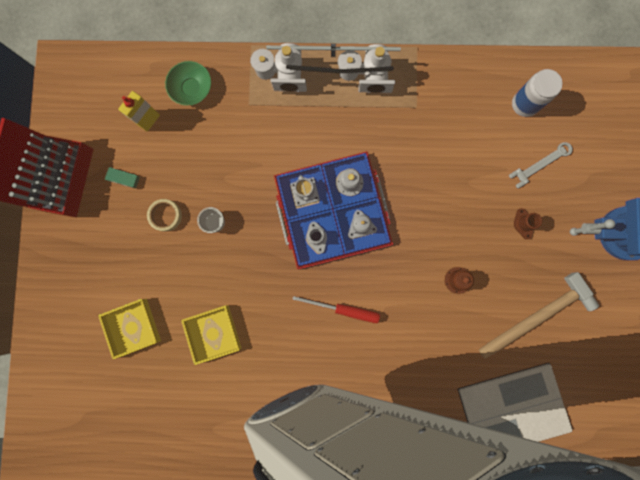

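All four are upright in the right bins, and the rusty castings have not moved. Errors against the gaskets, from the hole centres in the tile:

| Casting | Hole or rim centre (px) | Error |
|---|---|---|
| Throttle | (454,320) | +4.4 mm x, gasket strip showing |
| Bowl | (250,366) | about -1.7 mm x |
| Stub | (394,107) | about 1.4 mm |
| Cover | (190,166) | about 1.3 mm |

I'll mend the throttle and the bowl.

Run:
```python
from act import *
def mend(n,t,h,d):
    xy=np.array(BIN[n])+OFF; z=h+.0075
    hand.move_gripper(.058); go(xy,HI,t); go(xy,z,t,.15); hand.move_gripper(.02,40)
    go(xy,z+.008,t,.05); xy=xy+d; go(xy,z+.0065,t,.02); bot.dwell(.2); f0=get_obs()["wrist_force"][2]
    for k in range(18):
        go(xy,z+.004-k*.0005,t,.02); f=get_obs()["wrist_force"][2]-f0
        if f>3: break
    print(n,"contact",.004-k*.0005,round(f,2)); hand.move_gripper(get_obs()["gripper_width"]+.014); go(xy,HI,t,.15)
mend("throttle",15.8,.041,np.array([-.0044,.0004]))
mend("bowl",0,.041,np.array([.0016,-.0002]))
bot.goto_joints([-1.135,.353,1.633,0,1.155,0]); print(get_obs()["time_s"])
from workcell import vision; from vis import *
c=vision.read_camera("top"); np.savez("top3.npz",**c); cv2.imwrite("pics/p4.png",rect(c,c["frame"],.014)[440:960,700:1360][:,:,::-1])
```

```text
throttle contact 0.001 6.32
bowl contact 0.001 7.97
68.55
```

View pics/p4.png

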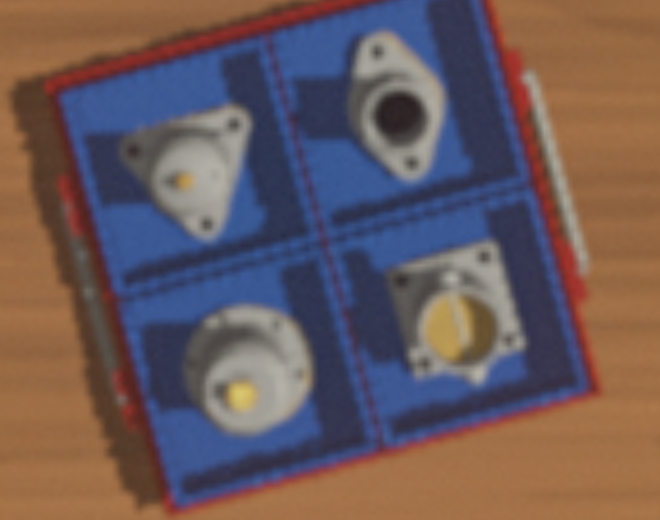

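The throttle's hole centre is now at (455,311), right on its gasket, and no strip shows. The bowl is centred, and all four are upright.

```bash
python3 -c "
from workcell import hand_in; print(hand_in())"
```

```text
the job is handed in; nothing more can be done
None
```

I handed the job in at about 69 s: all four clean castings stand upright on their matching gaskets, centred to about 1.5 mm by the camera, and the two rusty castings were left where they stood.

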